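# Fit the jaw liner in the air vice and hold it home

### The job

Get the air vice ready: first turn the ball valve's handle to half open, on the middle long mark of its dial. Then take the stepped wooden jaw liner (the loose upright board with a narrower upper part), push it down into the vice's slot, between the fixed jaw and the steel lip, against the sprung seat until it is fully home, and finish while still holding it pressed down there with the gripper, without letting go. Leave the other things on the bench where they are.

Things in the scene. Friction and masses are not known exactly. Their poses are not given: they have to be found in the camera images.
- valve_handle (a joint): Opening angle of the ball valve's handle, rad: 0 shut, 0.785 half open, 1.571 fully open. Turns clockwise seen from above about the upright axis through valve_pivot, has stops at both ends and stays where it is left (0.12 N m of friction). The dial under it has black marks: short at shut, long at half open, short at fully open.
- valve_pivot (a point): On the turning axis of the valve's handle, 80 mm above the bench; its axes are those of the valve's foot. In them the handle points to -y when shut and to -x when fully open. The brass valve lies along x on a grey foot 70 x 70 mm, with a round dial 84 mm across.
- valve_grip (a point): Middle of the valve handle's upright round black grip, 103 mm above the bench and 75 mm from the turning axis. The grip is 18 mm thick and stands from 80 to 122 mm above the bench on the end of the flat steel handle (its top at 80 mm). It can be pinched from above at any yaw and carried along the arc.
- liner_mid (a point): Middle (half-way up) of the jaw liner, a loose stepped pale board, 24 mm thick along x, standing on the bench with z up. Lower part 90 mm wide along y and 60 mm high; centred on it the part to grip, 36 mm wide along y, 24 mm thick, 45 mm high. 105 mm high in all: underside 52.5 mm below this point, shoulders 7.5 and top 52.5 mm above it. 80 to 170 g. Fits either way round.
- liner: The same jaw liner; the origin is the centre of its underside, axes as for liner_mid.
- slot (a point): Floor centre of the blue vice's slot, seat fully pressed, 40 mm above the bench: the liner's underside comes here, its width along y. +x points from the fixed jaw (top at 85 mm) to the low steel lip (62 mm). Slot 28 mm wide along x, 98 mm along y between end cheeks (62 mm); lip and jaw edges slope out 8 mm as lead-in. Moving jaw (84 mm high) stands 69 to 111 mm along +x and stays still.
- seat (a joint): How far the sprung seat in the slot is pressed down, m: 0 free (its top 50 mm above the bench), 0.010 at its hard stop (top 40 mm above the bench). The spring pushes up with 4 N at first and 9 N at the stop, so the liner rises again when it is not pressed.
- vice: The blue air vice, fixed to the bench, 214 mm long and 130 mm wide; the origin is on the bench below slot, with the same axes.
- chisel: Bystander: chisel lying on the bench, 230 mm long, origin below its middle.
- hammer: Bystander: hammer lying on the bench, origin on its underside.
- offcut: Bystander: offcut of dark wood 90 x 60 x 30 mm, origin under its centre.
- glue: Bystander: white glue bottle, 56 mm across and 140 mm high, origin under its centre.
- wrench: Bystander: wrench lying on the bench, origin on its underside.
- jar: Bystander: glass jar, 66 mm across and 80 mm high, origin under its centre.
- plain_block: Bystander: plain pale wooden block 26 x 100 x 55 mm without a narrow upper part, standing on edge, origin under its centre.
There are look-alikes about, which are no part of the job. What is shaped like the liner but blue is not meant. Leave any red look-alike of the part that bears valve_handle alone.

How it is judged:
By the outcome, as a careful person would: the job done as asked, in the order asked, and still so for the second after the job is handed in, while the arm keeps its last pose, push and grip.
It also fails if it takes over 54 s, if anything falls off the work surface, if the arm or the gripper's body presses on something with over 40 N, if the wrist force passes 120 N, or if a joint passes its speed limit or range.

### The arm

A 6-joint arm with a two-finger parallel gripper is mounted at the origin on the work surface. World frame = base frame: x ahead of the robot, y to its left, z up, the work surface at z = 0. Lengths are in mm, angles in degrees, forces in N, time in s.
With the tool pointing down it reaches from about 350 to 850 mm from the base axis. Payload 8.1 kg.
Tool frame: the origin (TCP) lies midway between the tips of the shut fingers; the grasp point (between the pads) lies 19 mm behind it (hold_point_z is the distance from the TCP to the grasp point, in mm); z points along the fingers, y is the direction in which the jaws open and shut (so a half turn about z gives the same grasp; the last joint's range is limited). The gripper opens to 85 mm and grips with 20 to 120 N. Pads are 22 mm wide; open, the fingers measure 114 mm over their backs; the gripper's body (76 mm by 85 mm) begins 54 mm behind the grasp point. The pads swing forward as they close: fully open they stand 13 mm farther back than shut.
Start: joints at [-72.387, 7.471, 85.268, -0, 87.261, -4.893], TCP at [229.686, -554.301, 231.292] pointing down, gripper open.
Joint ranges: [-169.43, 169.43], [-51.17, 129.36], [1.28, 143.12], [-76.62, 256.62], [0, 156.53], [-152.29, 152.29]. Speed limits (degrees/s): [136.94, 136.94, 159.86, 180, 180, 180].

### API

Orientations are given as [roll, pitch, yaw] about the fixed x, y, z axes, in that order (R = Rz(yaw) Ry(pitch) Rx(roll)).
In Python, from bench import sense, snapshot, camera_params, hand_in, hold_point_z gives the robot as it stands.
- The arm moves only by the tool servo_tool, never from a script. Its argument "motion" is a list of rows, each a list of 7 numbers: the finger opening in mm, from 0 to 85.4, then the shift along the tool's x, y, z in mm, then the turn, a rotation vector about the tool's x, y, z in rad. A call has 1 to 10 rows; each row shifts and turns the pose as measured when the row begins, along the tool's axes as they then stand; what a row does not reach is not made up. A row lasts 1/10 s, in which the tool goes at most 50 mm and 8.59 degrees, less where a joint would pass 70% of its speed; a pose out of reach is approached as far as the arm can. A call with a gripper value outside its range is refused whole. The fingers move at their own pace and stop on an object; "force" is the grip in N (left out, the last holds). Time passes only in rows, so rows that do not move let the fingers close. It gives the time, the measured TCP pose, the force and the opening at its end, in the units of the state.
- sense(): the state, without advancing time (a new reading comes with each control period).
- snapshot(name): name is "side" or "top" or "wrist"; returns the picture (400x640x3 uint8, blue, green, red); there is no depth.
- camera_params(name): a dict with "fx", "fy", "cx", "cy" (pixels), "D" ([k1, k2, p1, p2, k3] as OpenCV has them; the pictures are not rectified), "R" (3x3) and "t" (3): a world point X has camera coordinates R X + t; the wrist camera has in their place "tool_from_camera" (4x4, takes a point from camera to tool coordinates, whose origin is the TCP and whose axes are the flange's). Camera axes: x right, y down, z forward; pixel columns grow to the right and rows downward; lengths in mm; the calibration is good to about 2 mm. A picture is of the moment at which its call begins: read the wrist's pose just before it. camera_params takes no time and is no camera call.
- hand_in(): hands the job in, once; it reports no verdict.
The state is a dict: "time": time; "joint_pos": joint angles; "qd": joint speeds; "joint_efforts": joint torques, N m; "tool_pos": TCP position; "tcp_rot": TCP orientation; "ft_force": force on the tool from outside, world axes, zero at the start; "wrist_torque": the same for the moment, N m; "finger_gap": finger opening in mm.
Only numpy, scipy, OpenCV 4.12 (cv2) and the standard library are available. Lean on these libraries where they do the work, as an engineer would, in place of code of your own. Each camera call takes 0.05 s, during which the arm holds its last target. There are 200 camera calls.

## Working session

There is one attempt and no reset: what is moved stays moved. The work goes in short steps, Python scripts to look and compute and a tool call to move; the robot and the scene stay as the last step left them, time stands still between calls to the robot, and variables do not carry over. Pictures are saved under pics/ and viewed, about 8 in all and at most 12, crops included, and the job is handed in when it is done.

Besides the shell and the picture viewer there is one more tool, called after "Emit:" as a command line: name --pt "numbers of a row" for each row, then --argument value for the rest. servo_tool: Moves the arm, as the interface text tells. Its arguments: {"type":"object","properties":{"motion":{"type":"array"},"force":{"type":"number"}},"required":["motion"]}

```bash
mkdir -p pics; ls; python3 - <<'E'
from bench import *
import cv2,numpy as np
print(sense()); print(hold_point_z)
for n in("top","side"):
    cv2.imwrite(f"pics/{n}0.png",snapshot(n)); print(n,camera_params(n))
print(camera_params("wrist"))
E
```

```text
pics
{'time': 0.0, 'joint_pos': array([-7.23879413e+01,  7.51593415e+00,  8.53288467e+01, -1.11586246e-04,
        8.72623587e+01, -4.89373762e+00]), 'qd': array([-0.03837902,  0.00429525,  0.10230644, -0.00762493,  0.02967942,
       -0.00041475]), 'joint_efforts': array([ 3.55778420e-04, -5.69394922e+01, -5.00560427e+01, -4.11240180e-04,
        1.47759280e-02, -1.39430313e-06]), 'tool_pos': array([ 229.5119611 , -553.77097324,  230.23997575]), 'tcp_rot': array([-1.79893242e+02, -9.02881408e-03,  2.25057934e+01]), 'ft_force': array([ 0.25590016,  0.30842672, -0.1768033 ]), 'wrist_torque': array([-0.01963708, -0.00368161,  0.00525365]), 'finger_gap': 85.59598847406465}
18.700000000000003
top {'fx': 412.4942275870924, 'fy': 412.4942275870924, 'cx': 317.16828398576104, 'cy': 203.4390654006863, 'D': array([-0.07136289,  0.        ,  0.        ,  0.        ,  0.        ]), 'R': array([[ 2.34196975e-03, -9.99685583e-01, -2.49649840e-02],
       [-9.94845449e-01,  2.01680242e-04, -1.01402620e-01],
       [ 1.01375772e-01,  2.50737826e-02, -9.94532181e-01]]), 't': array([  78.16768898,  55
[... 270 characters left out ...]
       [-0.23666067,  0.55426267, -0.79798786],
       [ 0.29772441, -0.74043848, -0.60258695]]), 't': array([ 513.12998043,  162.72380164, 1191.61005573])}
{'fx': 297.0201127199136, 'fy': 297.0201127199136, 'cx': 316.76289236490254, 'cy': 202.07530068292675, 'D': array([-0.05048038,  0.        ,  0.        ,  0.        ,  0.        ]), 'tool_from_camera': array([[-9.23483571e-04, -9.64278757e-01, -2.64887950e-01,
         6.66992117e+01],
       [ 9.99999135e-01, -1.13854055e-03,  6.58345155e-04,
         8.20140291e-01],
       [-9.36413921e-04, -2.64887113e-01,  9.64278975e-01,
        -1.42156812e+02],
       [ 0.00000000e+00,  0.00000000e+00,  0.00000000e+00,
         1.00000000e+00]])}
```

View pics/top0.png

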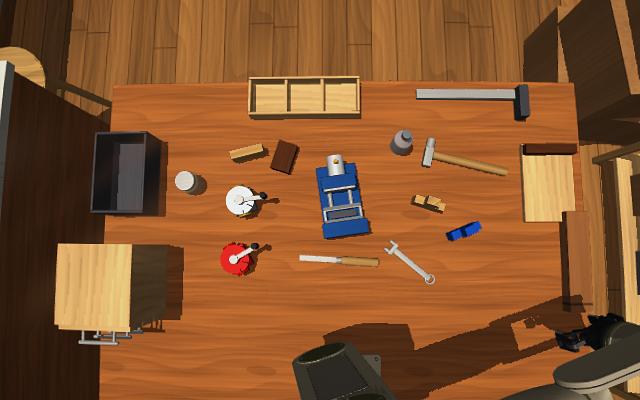

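View pics/side0.png

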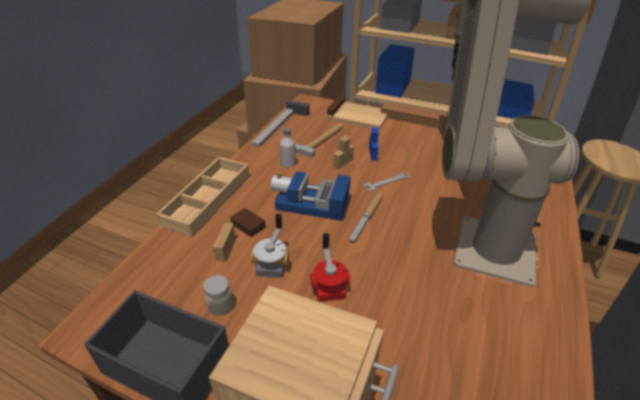

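```bash
cat > h.py <<'E'
from bench import *
import cv2,numpy as np
from scipy.spatial.transform import Rotation as Ro
def cam(n,s=None):
    p=camera_params(n); K=np.array([[p['fx'],0,p['cx']],[0,p['fy'],p['cy']],[0,0,1]])
    if n=='wrist':
        s=s or sense(); T=np.eye(4); T[:3,:3]=Ro.from_euler('xyz',s['tcp_rot'],degrees=True).as_matrix(); T[:3,3]=s['tool_pos']
        M=np.linalg.inv(T@p['tool_from_camera']); R,t=M[:3,:3],M[:3,3]
    else: R,t=p['R'],p['t']
    return K,np.array(p['D']),R,np.array(t)
def ray(c,uv,z):
    K,D,R,t=c; q=cv2.undistortPoints(np.array(uv,float).reshape(-1,1,2),K,D).reshape(-1,2)
    d=np.c_[q,np.ones(len(q))]@R; o=-R.T@t
    return o+d*((z-o[2])/d[:,2])[:,None]
def proj(c,X):
    K,D,R,t=c; return cv2.projectPoints(np.array(X,float).reshape(-1,3),cv2.Rodrigues(R)[0],t,K,D)[0].reshape(-1,2)
E
python3 - <<'E'
from h import *
I=cv2.imread("pics/top0.png")
f=lambda x0,y0,w,h,k:cv2.resize(I[y0:y0+h,x0:x0+w],None,fx=k,fy=k,interpolation=cv2.INTER_CUBIC)
a=f(215,175,66,50,6);b=f(405,185,66,50,6);c=f(310,145,66,100,6)
cv2.imwrite("pics/c1.png",np.hstack([np.vstack([a,b]),c]))
c=cam('top')
print(ray(c,[(240,201),(262,197),(429,204),(343,212)],80))
E
```

```text
[[ 555.63409686  300.47540804   80.        ]
 [ 567.20602225  236.68195954   80.        ]
 [ 546.82863865 -242.61438512   80.        ]
 [ 523.91174939    3.6129082    80.        ]]
```

View pics/c1.png

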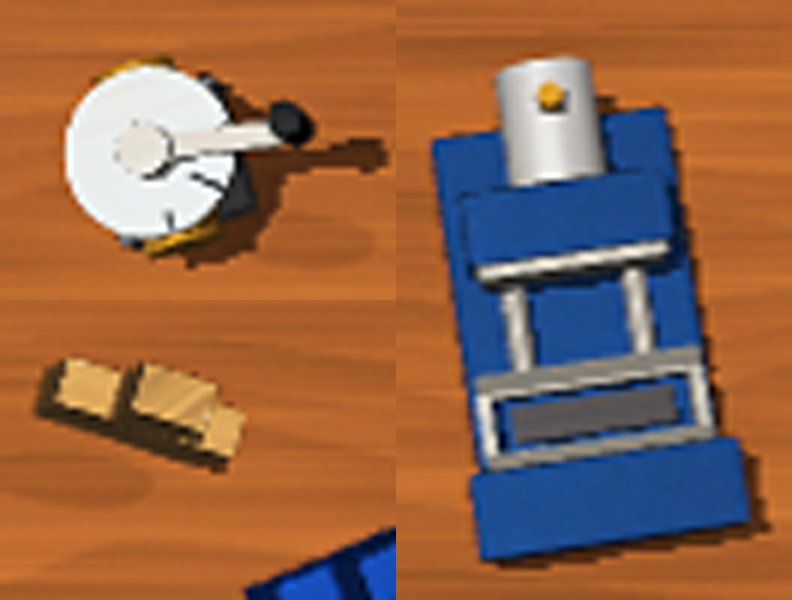

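Emit:
servo_tool --pt "85 31 -32 -3 0 0 0" --pt "85 31 -32 -3 0 0 0" --pt "85 31 -32 -3 0 0 0" --pt "85 31 -32 -3 0 0 0" --pt "85 31 -32 -3 0 0 0" --pt "85 31 -32 -3 0 0 0" --pt "85 31 -32 -3 0 0 0" --pt "85 31 -32 -3 0 0 0" --pt "85 31 -32 -3 0 0 0" --pt "85 31 -32 -3 0 0 0"

```text
time: 1.1
tool_pos: [394.5, -126.9, 255.9]
tcp_rot: [-179.3, 0.1, 21.9]
ft_force: [1.5, -1.2, 0.5]
finger_gap: 84.8
```

Emit:
servo_tool --pt "85 31 -32 -3 0 0 0" --pt "85 31 -32 -3 0 0 0" --pt "85 31 -32 -3 0 0 0" --pt "85 31 -32 -3 0 0 0" --pt "85 31 -32 -3 0 0 0" --pt "85 31 -32 -3 0 0 0" --pt "85 31 -32 -3 0 0 0" --pt "85 31 -32 -3 0 0 0" --pt "85 31 -32 -3 0 0 0" --pt "85 0 0 0 0 0 0"

```text
time: 2.1
tool_pos: [547.2, 266.6, 282.1]
tcp_rot: [-179.3, 0.3, 22.2]
ft_force: [-1.5, -0.6, -0.1]
finger_gap: 84.8
```

Emit:
servo_tool --pt "85 0 0 0 0 0 -0.149" --pt "85 0 0 0 0 0 -0.149" --pt "85 0 0 0 0 0 -0.149" --pt "85 0 0 0 0 0 -0.149" --pt "85 0 0 0 0 0 -0.149" --pt "85 0 0 0 0 0 -0.149" --pt "85 0 0 0 0 0 -0.149" --pt "85 0 0 0 0 0 0"

```text
time: 2.9
tool_pos: [544.5, 264.5, 276.2]
tcp_rot: [-178.9, -0.1, 82.6]
ft_force: [0.7, -0.1, -0.1]
finger_gap: 84.5
```

```bash
python3 - <<'E'
from h import *
s=sense(); I=snapshot("wrist"); cv2.imwrite("pics/w1.png",I); np.save("w1.npy",[*s['tool_pos'],*s['tcp_rot']])
print(s['tool_pos'],s['tcp_rot'])
E
```

```text
[544.46640551 264.47193456 276.20294959] [-1.78850307e+02 -9.81122729e-02  8.26153734e+01]
```

View pics/w1.png

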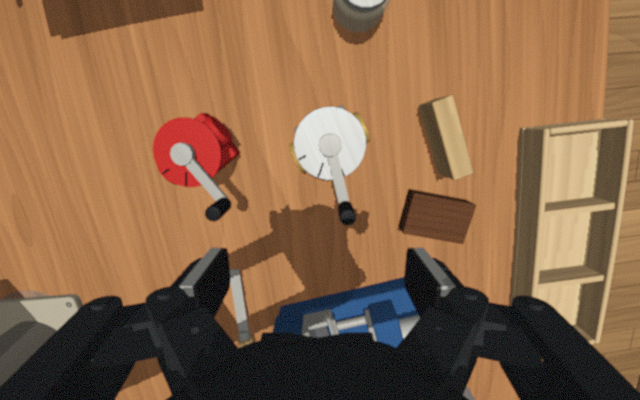

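```bash
python3 - <<'E'
from h import *
I=cv2.imread("pics/w1.png"); v=np.load("w1.npy"); c=cam('wrist',{'tool_pos':v[:3],'tcp_rot':v[3:]})
hsv=cv2.cvtColor(I,cv2.COLOR_BGR2HSV)
w=((hsv[...,1]<40)&(hsv[...,2]>150)).astype(np.uint8); w[:, :280]=0; w[:,385:]=0; w[:90]=0; w[200:]=0
cn=max(cv2.findContours(w,0,2)[0],key=cv2.contourArea); hull=cv2.convexHull(cn)
pts=hull.reshape(-1,2); pts=pts[pts[:,1]<172]
e=cv2.fitEllipse(pts); print('ell',e)
for z in(55,62,70,76):
    P=ray(c,pts,z); A=np.c_[2*P[:,:2],np.ones(len(P))]; k=np.linalg.lstsq(A,(P[:,:2]**2).sum(1),rcond=None)[0]
    print(z,k[:2],'diam',2*np.sqrt(k[2]+k[0]**2+k[1]**2))
d=(hsv[...,2]<90).astype(np.uint8); d[:,:280]=0;d[:,385:]=0
# all dark blobs near the dial and grip
n,L,S,C=cv2.connectedComponentsWithStats(d[:240])
for i in range(1,n):
    if S[i,4]>4: print(S[i],C[i])
crop=cv2.resize(I[95:235,285:385],None,fx=4.2,fy=4.2,interpolation=cv2.INTER_CUBIC)
T=cv2.imread("pics/top0.png")
cv2.imwrite("pics/c2.png",crop)
E
```

```text
ell ((329.5276794433594, 142.6333465576172), (71.62745666503906, 73.5322265625), 12.873506546020508)
55 [560.67759802 302.25016864] diam 86.75217528379751
62 [560.5836592  302.77556099] diam 85.08131324399558
70 [560.47630054 303.3760094 ] diam 83.1717566270823
76 [560.39578156 303.82634571] diam 81.73958916438218
[343   0  39  13 153] [360.20261438   7.24183007]
[334   2  14  21  69] [338.98550725  13.56521739]
[344  16  37  16 261] [360.97318008  23.90038314]
[337 202  20  24 359] [346.22841226 213.62952646]
```

View pics/c2.png

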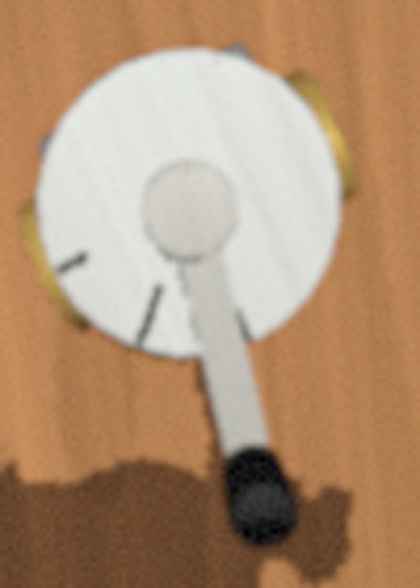

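```bash
python3 - <<'E'
from h import *
v=np.load("w1.npy"); c=cam('wrist',{'tool_pos':v[:3],'tcp_rot':v[3:]})
p=np.array([560.5,303.2])
for uv,z in[((330.2,145),80),((330.2,145),86),((347.4,216),122),((323.1,163.3),67),((318.3,176),67),((305.2,156),67),((299.3,159.3),67),((342.1,168.8),67),((344.5,174.8),67)]:
    q=ray(c,[uv],z)[0,:2]; d=q-p; print(uv,z,q.round(1),'r',np.hypot(*d).round(1),'ang',np.degrees(np.arctan2(d[1],d[0])).round(1))
t=cam('top')
print(ray(t,[(239.2,199.7)],80),ray(t,[(263.7,195.3)],122))
E
```

```text
(330.2, 145) 80 [561.  302.4] r 0.9 ang -57.4
(330.2, 145) 86 [560.9 302.9] r 0.5 ang -35.2
(347.4, 216) 122 [569.6 230.7] r 73.1 ang -82.9
(323.1, 163.3) 67 [550.3 281.2] r 24.3 ang -114.9
(318.3, 176) 67 [542.7 266.8] r 40.5 ang -116.0
(305.2, 156) 67 [530.4 292.4] r 31.9 ang -160.3
(299.3, 159.3) 67 [523.  289.5] r 40.0 ang -159.9
(342.1, 168.8) 67 [571.9 271.8] r 33.4 ang -70.0
(344.5, 174.8) 67 [574.  264.3] r 41.2 ang -70.9
[[559.41390143 302.89265118  80.        ]] [[567.01389123 225.25534731 122.        ]]
```

Emit:
servo_tool --pt "60 -11 10 28 -0.02 0 0" --pt "60 -11 10 28 0 0 0" --pt "60 -10 10 28 0 0 0" --pt "60 0 0 28 0 0 0" --pt "60 0 0 0 0 0 0"

```text
time: 3.45
tool_pos: [570.4, 226.8, 162.0]
tcp_rot: [179.8, -0.2, 80.9]
ft_force: [-1.0, 0.4, -1.5]
finger_gap: 60.0
```

Emit:
servo_tool --pt "50 1 0 30 0 0 -0.01" --pt "45 1 0 28 0 0 -0.01" --pt "45 0 0 14 0 0 0" --pt "45 0 0 0 0 0 0"

```text
time: 3.85
tool_pos: [573.3, 229.4, 93.6]
tcp_rot: [179.5, -0.3, 81.4]
ft_force: [-0.2, -0.5, 0.6]
finger_gap: 45.3
```

```bash
python3 - <<'E'
from h import *
s=sense(); print(s['tool_pos'],s['tcp_rot'],s['ft_force'])
a=snapshot("wrist")[100:400,120:520]; t=cam('side'); u=proj(t,[[560,260,90]])[0].astype(int)
b=cv2.resize(snapshot("side")[u[1]-50:u[1]+50,u[0]-67:u[0]+66],(400,300),interpolation=cv2.INTER_CUBIC)
cv2.imwrite("pics/w2.png",np.hstack([a,b]))
E
```

```text
[573.30801727 229.44879597  93.5932543 ] [179.54390013  -0.28020973  81.39737148] [-0.18035905 -0.52105989  0.57971893]
```

View pics/w2.png

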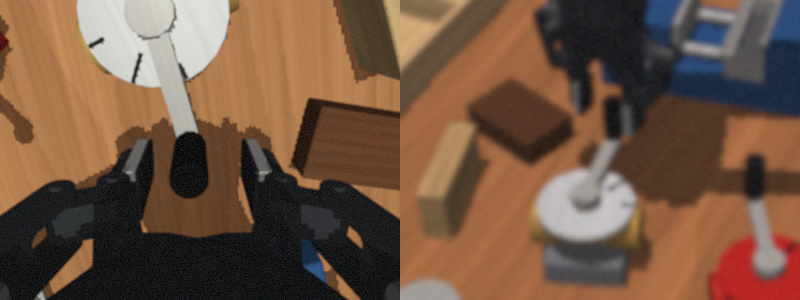

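Emit:
servo_tool --pt "45 0 -4 8 0 0 0" --pt "12 0 0 0 0 0 0" --pt "12 0 0 0 0 0 0" --pt "12 0 0 0 0 0 0" --pt "12 0 0 0 0 0 0" --pt "12 0 0 0 0 0 0" --force 25

```text
time: 4.55
tool_pos: [573.3, 231.8, 92.7]
tcp_rot: [179.0, -0.6, 81.4]
ft_force: [0.4, 0.8, -1.9]
finger_gap: 16.6
```

Emit:
servo_tool --pt "12 -1 -5 0 0 0 0" --pt "12 -1 -5 0 0 0 0" --pt "12 -0.5 -5 0 0 0 0" --pt "12 0 -5 0 0 0 0" --pt "12 0 -5 0 0 0 0" --pt "12 0.5 -5 0 0 0 0" --pt "12 1 -5 0 0 0 0" --pt "12 0 0 0 0 0 0"

```text
time: 5.35
tool_pos: [540.4, 229.6, 92.6]
tcp_rot: [178.6, -0.2, 81.1]
ft_force: [0.8, 3.3, -3.8]
finger_gap: 16.9
```

```bash
python3 - <<'E'
from h import *
s=sense(); print(s['tool_pos'],s['tcp_rot'],s['ft_force'],s['finger_gap'])
I=snapshot("wrist");np.save("w3.npy",[*s['tool_pos'],*s['tcp_rot']])
cv2.imwrite("pics/w3full.png",I); c=cam('wrist',s)
cv2.imwrite("pics/w3.png",cv2.resize(I[0:300,170:470],None,fx=2,fy=2,interpolation=cv2.INTER_CUBIC))
E
```

```text
[540.4170627  229.60959822  92.64151625] [178.55323979  -0.1808127   81.05158318] [ 0.79656113  3.2656757  -3.78588953] 16.935887915756986
```

View pics/w3.png

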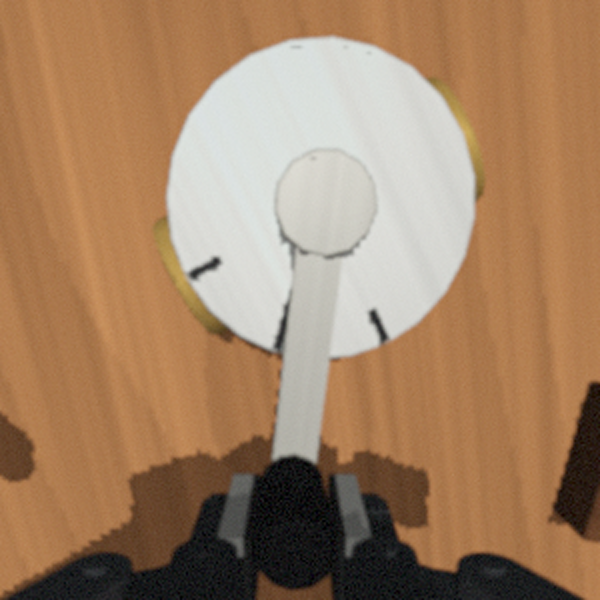

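```bash
python3 - <<'E'
from h import *
v=np.load("w3.npy"); c=cam('wrist',{'tool_pos':v[:3],'tcp_rot':v[3:]})
f=lambda p,z:ray(c,[(p[0]/2+170,p[1]/2)],z)[0,:2]
A=lambda d:np.degrees(np.arctan2(d[1],d[0]))
h=f((325.5,202),82); print('hub',h)
a,b=f((317,262),80),f((296,460),80); print('handle',A(b-a),A(b-h),np.hypot(*(b-h)))
for n,p in dict(full_o=(190,274),full_i=(219,260),shut_i=(372,311),shut_o=(385,340),long_o=(278,348)).items():
    q=f(p,67); print(n,A(q-h),np.hypot(*(q-h)))
P=f((325,38),67),f((325,357),67); print('dial c', (P[0]+P[1])/2, np.hypot(*(P[0]-P[1])))
E
```

```text
hub [560.39946889 302.94729334]
handle -104.6508788719508 -104.98000037946008 68.4880912014755
full_o -162.40223364748732 40.37886902303883
full_i -161.88201406050172 31.43962339253811
shut_i -71.64748011146082 32.02490177043672
shut_o -71.97280319013741 41.22353794483935
long_o -116.0250131856985 40.69945577444844
dial c [561.44833892 302.68893389] 83.01025767223004
```

Emit:
servo_tool --pt "12 1 -5.5 0 0 0 0" --pt "12 1 -5.5 0 0 0 0" --pt "12 1.4 -5.5 0 0 0 0" --pt "12 0 0 0 0 0 0"

```text
time: 5.8
tool_pos: [524.8, 233.8, 92.6]
tcp_rot: [178.5, -0.0, 81.0]
ft_force: [0.1, 0.5, -3.0]
finger_gap: 17.1
```

```bash
python3 - <<'E'
from h import *
s=sense(); print(s['tool_pos'],s['tcp_rot'],s['ft_force'],s['finger_gap'])
I=snapshot("wrist");np.save("w4.npy",[*s['tool_pos'],*s['tcp_rot']])
cv2.imwrite("pics/w4.png",cv2.resize(I[0:300,170:470],None,fx=2,fy=2,interpolation=cv2.INTER_CUBIC))
E
```

```text
[524.75581495 233.78065803  92.57550043] [ 1.78469797e+02 -3.13642400e-02  8.09748018e+01] [ 0.08280372  0.49850489 -3.02419631] 17.088846894593473
```

View pics/w4.png

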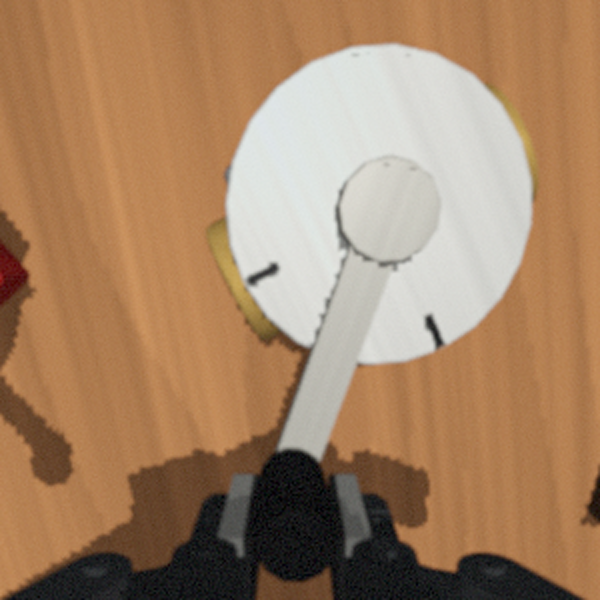

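```bash
python3 - <<'E'
from h import *
v=np.load("w4.npy"); c=cam('wrist',{'tool_pos':v[:3],'tcp_rot':v[3:]})
f=lambda p,z:ray(c,[(p[0]/2+170,p[1]/2)],z)[0,:2]
A=lambda d:np.degrees(np.arctan2(d[1],d[0]))
h=f((390,207),82); print('hub',h)
print('edges',A(f((280,440),80)-f((349,250),80)),A(f((322,458),80)-f((389,266),80)), 'hub-end',A(f((299,455),80)-h))
for n,p in dict(full_o=(250,280),full_i=(277,266),shut_i=(429,317),shut_o=(441,345)).items():
    q=f(p,67); print(n,A(q-h),np.hypot(*(q-h)))
print(A(f((250,280),67)-f((277,266),67)),A(f((441,345),67)-f((429,317),67)))
E
```

```text
hub [560.43977079 303.44174455]
edges -118.44054991943841 -116.70590910353334 hub-end -117.85603086894828
full_o -161.3049424176608 40.115402409407636
full_i -161.03482306033678 31.711291061179086
shut_i -71.5951676158898 32.75122416868371
shut_o -71.86644435161982 41.7324833155343
-162.32403165041308 -72.85554467229359
```

Emit:
servo_tool --pt "40 0 0 0 0 0 0" --pt "40 0 0 0 0 0 0" --pt "40 0 0 0 0 0 0" --pt "40 0 0 -20 0.02 0 0" --pt "40 0 0 -40 0 0 0" --pt "40 0 0 -45 0 0 0" --pt "40 0 0 -45 0 0 0" --pt "40 0 0 0 0 0 0"

```text
time: 6.65
tool_pos: [522.7, 234.8, 246.8]
tcp_rot: [179.8, -0.1, 81.1]
ft_force: [0.4, 0.3, 1.1]
finger_gap: 40.0
```

```bash
python3 - <<'E'
from h import *
s=sense(); print(s['tool_pos'],s['tcp_rot'],s['ft_force'],s['finger_gap'])
I=snapshot("wrist");np.save("w5.npy",[*s['tool_pos'],*s['tcp_rot']])
c=cam('wrist',s); u=proj(c,[[545,270,80]])[0].astype(int); print(u)
x0,y0=u[0]-60,max(u[1]-60,0); print(x0,y0)
a=cv2.resize(I[y0:y0+120,x0:x0+120],(480,480),interpolation=cv2.INTER_CUBIC)
cv2.imwrite("pics/w5.png",a)
E
```

```text
[522.74679788 234.82802356 246.79188849] [ 1.79839482e+02 -6.23304123e-02  8.10882027e+01] [0.36448611 0.31580127 1.14295662] 39.960488507226735
[332 148]
272 88
```

View pics/w5.png

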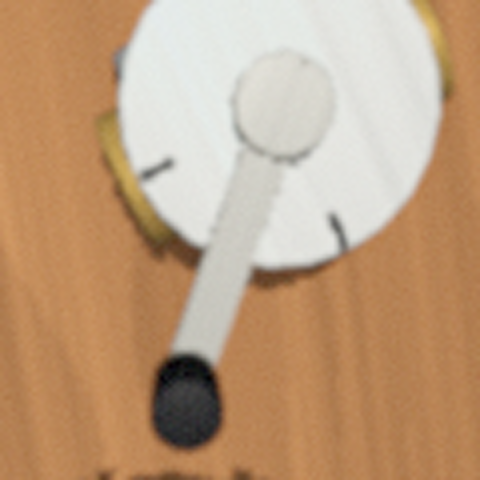

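Emit:
servo_tool --pt "60 -46 10 0 0 0 0" --pt "60 -46 10 0 0 0 0" --pt "60 -46 10 0 0 0 0" --pt "60 -46 10 0 0 0 0" --pt "60 0 0 0 0 0 0"

```text
time: 7.2
tool_pos: [531.5, 42.5, 237.9]
tcp_rot: [-179.7, 0.1, 81.5]
ft_force: [1.1, 0.9, 0.1]
finger_gap: 59.7
```

```bash
python3 - <<'E'
from h import *
s=sense(); print(s['tool_pos'],s['tcp_rot'])
I=snapshot("wrist");np.save("w6.npy",[*s['tool_pos'],*s['tcp_rot']]);cv2.imwrite("pics/w6.png",I)
E
```

```text
[531.48040036  42.5347473  237.93651958] [-1.79708038e+02  5.94675909e-02  8.14526740e+01]
```

Emit:
servo_tool --pt "60 -46 10 0 0 0 0" --pt "60 -46 10 0 0 0 0" --pt "60 -46 10 0 0 0 0" --pt "60 -46 10 0 0 0 0" --pt "60 -46 10 0 0 0 0" --pt "60 0 0 0 0 0 0.14" --pt "60 0 0 0 0 0 0"

```text
time: 7.95
tool_pos: [547.4, -189.1, 228.3]
tcp_rot: [-179.1, -0.3, 74.0]
ft_force: [0.3, 0.3, -0.2]
finger_gap: 60.7
```

```bash
python3 - <<'E'
from h import *
s=sense(); print(s['tool_pos'],s['tcp_rot'])
J=snapshot("wrist");np.save("w7.npy",[*s['tool_pos'],*s['tcp_rot']]);cv2.imwrite("pics/w7.png",J)
I=cv2.imread("pics/w6.png")
v=np.load("w6.npy"); c=cam('wrist',{'tool_pos':v[:3],'tcp_rot':v[3:]}); u=proj(c,[[530,5,70]])[0].astype(int)
c7=cam('wrist',s); w=proj(c7,[[547,-243,80]])[0].astype(int); print(u,w)
def crop(I,u):
    x0=min(max(u[0]-65,0),510);y0=min(max(u[1]-65,0),270);print(x0,y0);return cv2.resize(I[y0:y0+130,x0:x0+130],(400,400),interpolation=cv2.INTER_CUBIC)
cv2.imwrite("pics/c67.png",np.hstack([crop(I,u),crop(J,w)]))
E
```

```text
[ 547.44780473 -189.07341325  228.3415649 ] [-179.13163994   -0.26208465   73.95548687]
[320 217] [332 237]
255 152
267 172
```

View pics/c67.png

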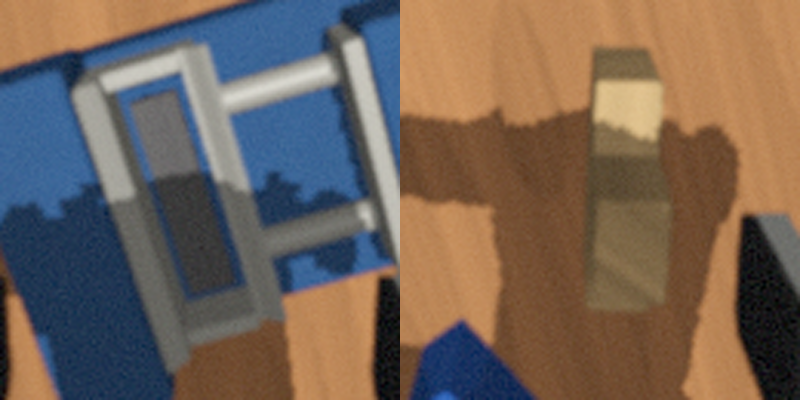

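```bash
python3 - <<'E'
from h import *
A=lambda d:np.degrees(np.arctan2(d[1],d[0])).round(1)
N=lambda d:np.hypot(*d).round(1)
def L(n,o):
    v=np.load(n); c=cam('wrist',{'tool_pos':v[:3],'tcp_rot':v[3:]})
    return lambda p,z:ray(c,np.array(p,float)*130/400+o,z)[:,:2]
f=L("w6.npy",(255,152))
q=f([(133,104),(180,90),(241,284),(187,302)],50); print('seat c',q.mean(0),'w',N(q[1]-q[0]),N(q[2]-q[3]),'l',N(q[3]-q[0]),N(q[2]-q[1]),'ang',A(q[0]-q[3]),A(q[1]-q[2]))
q=f([(75,88),(170,370)],85); print('jaw edge back',q,A(q[0]-q[1]))
q=f([(205,45),(282,318)],62); print('lip outer',q,A(q[0]-q[1]),N(q[0]-q[1]))
q=f([(172,47),(252,325)],62); print('lip inner?',q,A(q[0]-q[1]))
q=f([(180,65),(190,322),(115,85),(258,302)],62); print(q)
g=L("w7.npy",(267,172))
q=g([(195,198),(270,200),(262,310),(187,305)],105); print('liner top c',q.mean(0),'w',N(q[1]-q[0]),N(q[2]-q[3]),'l',N(q[3]-q[0]),N(q[2]-q[1]),'ang',A(q[0]-q[3]),A(q[1]-q[2]))
q=g([(195,80),(262,83)],60); print('far end',q,q.mean(0),N(q[1]-q[0]))
# top-camera
t=cam('top'); F=lambda p,z:ray(t,np.array(p,float)/6+(310-66,145),z)[:,:2]
I=F([(512,405),(675,387),(680,417),(515,442)],50) if 0 else ray(t,(np.array([(512,405),(675,387),(680,417),(515,442)])-(396,0))/6+(310,145),50)[:,:2]
print('top seat',I.mean(0),N(I[1]-I[0]),A(I[0]-I[1]),A(I[3]-I[2]))
B=ray(t,(np.array([(143,362),(215,380),(202,432),(130,412)])-(0,300))/6+(405,185),105)[:,:2]; print('top liner',B.mean(0))
E
```

```text
seat c [523.14480552   0.99908115] w 18.2 22.4 l 81.9 80.6 ang 95.4 98.4
jaw edge back [[494.77537272  55.37581833]
 [509.6495633  -51.11565341]] 98.0
lip outer [[538.87139759  59.54359631]
 [552.71106084 -48.02893607]] 97.3 108.5
lip inner? [[527.34845228  60.56734331]
 [541.03463645 -49.2247757 ]] 97.1
[[529.14678896  53.85250463]
 [517.83157442 -44.47588953]
 [505.3006588   50.21248084]
 [544.52884909 -40.08413272]]
liner top c [ 552.47713652 -252.33720077] w 23.3 24.3 l 37.0 38.1 ang 70.6 72.1
far end [[ 555.6435286  -205.99094371]
 [ 577.97000783 -213.47242186]] [ 566.80676822 -209.73168279] 23.5
top seat [521.08237231   1.77151136] 80.1 96.3 98.7
top liner [ 552.54373423 -250.02885256]
```

Emit:
servo_tool --pt "55 -30 11 20 -0.015 0 0" --pt "55 -29 11 25 0 0 0.044" --pt "55 0 0 30 0 0 0" --pt "55 0 0 0 0 0 0"

```text
time: 8.4
tool_pos: [555.5, -246.1, 150.6]
tcp_rot: [179.9, -0.3, 73.1]
ft_force: [-0.2, 0.1, -1.1]
finger_gap: 54.8
```

Emit:
servo_tool --pt "55 -6 -1 30 0 0 0.028" --pt "55 0 0 30 0 0 0" --pt "55 0 0 15 0 0 0" --pt "55 0 0 0 0 0 0"

```text
time: 8.8
tool_pos: [556.7, -246.2, 78.3]
tcp_rot: [179.7, -0.3, 72.4]
ft_force: [-0.8, 0.3, -0.3]
finger_gap: 55.3
```

```bash
python3 - <<'E'
from h import *
s=sense(); print(s['tool_pos'],s['tcp_rot'],s['ft_force'])
I=snapshot("wrist"); cv2.imwrite("pics/w8.png",I)
E
```

```text
[ 556.74388835 -246.22305411   78.34779003] [179.68208923  -0.3412884   72.36539786] [-0.82807879  0.32807464 -0.29294815]
```

View pics/w8.png

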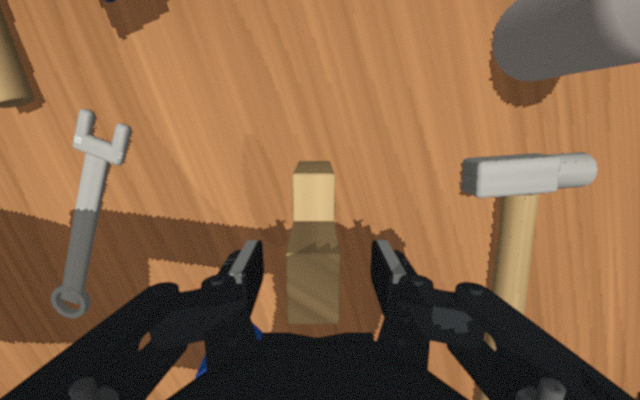

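```bash
python3 - <<'E'
from h import *
c=cam('wrist'); q=ray(c,[(288,252),(340,253),(339,324),(287,321)],105); print(q,q.mean(0))
E
```

```text
[[ 549.33579345 -231.75185219  105.        ]
 [ 570.43942972 -239.06242204  105.        ]
 [ 559.81777372 -273.49613831  105.        ]
 [ 537.39472822 -264.46654232  105.        ]] [ 554.24693128 -252.19423872  105.        ]
```

Emit:
servo_tool --pt "55 -4 -1 6 0 0 0" --pt "55 -4 -1 6 0 0 0" --pt "55 0 0 0 0 0 0"

```text
time: 9.15
tool_pos: [556.1, -254.6, 72.1]
tcp_rot: [179.2, -0.2, 72.5]
ft_force: [-0.2, -0.2, -0.1]
finger_gap: 55.0
```

Emit:
servo_tool --pt "55 1.5 -3 4 0.014 0 0" --pt "15 0 0 0 0 0 0" --pt "15 0 0 0 0 0 0" --pt "15 0 0 0 0 0 0" --pt "15 0 0 0 0 0 0" --pt "15 0 0 0 0 0 0" --pt "15 0 0 0 0 0 0" --force 60

```text
time: 9.85
tool_pos: [554.4, -253.1, 69.6]
tcp_rot: [179.9, -0.2, 72.5]
ft_force: [-0.1, 0.9, -0.4]
finger_gap: 23.2
```

Emit:
servo_tool --pt "15 0 0 -20 0 0 0" --pt "15 0 0 -40 0 0 0" --pt "15 0 0 -40 0 0 0" --pt "15 0 0 -25 0 0 0" --pt "15 0 0 0 0 0 0"

```text
time: 10.35
tool_pos: [551.9, -252.2, 195.4]
tcp_rot: [-179.7, -0.3, 72.5]
ft_force: [1.1, 0.5, -1.3]
finger_gap: 23.4
```

Emit:
servo_tool --pt "15 29 -13 -1 0 0 0" --pt "15 29 -13 -1 0 0 0" --pt "15 29 -13 -1 0 0 0" --pt "15 29 -13 -1 0 0 0" --pt "15 29 -13 -1 0 0 0" --pt "15 29 -13 -1 0 0 0" --pt "15 25 -13 -1 0 0 0" --pt "15 0 0 0 0 0 -0.146" --pt "15 0 0 0 0 0 -0.146" --pt "15 0 0 0 0 0 -0.146"

```text
time: 11.35
tool_pos: [517.7, -25.5, 188.7]
tcp_rot: [-179.0, -0.7, 98.0]
ft_force: [1.1, 0.1, 0.5]
finger_gap: 23.2
```

Emit:
servo_tool --pt "15 13 5 0 -0.017 -0.012 0.008" --pt "15 13 4 6 0 0 0" --pt "15 0 0 6 0 0 0" --pt "15 0 0 0 0 0 0"

```text
time: 11.75
tool_pos: [520.3, 3.1, 169.9]
tcp_rot: [-179.6, -0.1, 97.9]
ft_force: [-0.8, 0.3, -2.5]
finger_gap: 23.2
```

```bash
python3 - <<'E'
from h import *
s=sense(); print(s['tool_pos'],s['tcp_rot'],s['ft_force'])
a=snapshot("wrist")[100:400,120:520]; t=cam('side'); u=proj(t,[[525,0,80]])[0].astype(int)
b=cv2.resize(snapshot("side")[u[1]-45:u[1]+45,u[0]-60:u[0]+60],(400,300),interpolation=cv2.INTER_CUBIC); print(u)
T=snapshot("top"); cv2.imwrite("pics/w9.png",np.hstack([a,b])); cv2.imwrite("pics/t9.png",T)
E
```

```text
[520.28217428   3.0556629  169.91901926] [-1.79554656e+02 -1.23847865e-01  9.78644535e+01] [-0.82627744  0.31711095 -2.50532966]
[324 185]
```

View pics/w9.png

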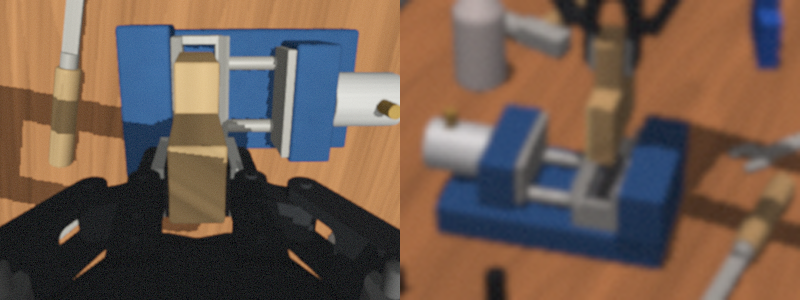

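Emit:
servo_tool --pt "15 -2 2 8 -0.007 0 0.007" --pt "15 0 0 8 0 0 0" --pt "15 0 0 8 0 0 0" --pt "15 0 0 0 0 0 0"

```text
time: 12.3
tool_pos: [524.1, -0.7, 146.0]
tcp_rot: [179.8, -0.1, 97.3]
ft_force: [0.2, -0.6, -1.4]
finger_gap: 23.5
```

Emit:
servo_tool --pt "15 1.5 -1 6 0 0 0" --pt "15 0 0 6 0 0 0" --pt "15 0 0 0 0 0 0"

```text
time: 12.6
tool_pos: [522.7, 0.7, 132.7]
tcp_rot: [179.8, -0.1, 97.2]
ft_force: [-0.4, 0.5, -1.3]
finger_gap: 23.1
```

Emit:
servo_tool --pt "15 0.3 0 4 0 0 0" --pt "15 0 0 4 0 0 0" --pt "15 0 0 0 0 0 0"

```text
time: 12.9
tool_pos: [522.8, 1.1, 124.2]
tcp_rot: [179.8, -0.1, 97.3]
ft_force: [0.0, 0.2, -1.6]
finger_gap: 23.5
```

Underside at about 54.6 mm: inside the slot, free on all sides. Now onto the seat.

Emit:
servo_tool --pt "15 0 0 3 0 0 0" --pt "15 0 0 3 0 0 0" --pt "15 0 0 3 0 0 0"

```text
time: 13.2
tool_pos: [523.4, 1.1, 115.8]
tcp_rot: [179.8, -0.0, 97.3]
ft_force: [-3.4, -0.0, 4.5]
finger_gap: 23.3
```

Emit:
servo_tool --pt "15 0 0 3 0 0 0" --pt "15 0 0 3 0 0 0"

```text
time: 13.4
tool_pos: [523.4, 1.0, 110.4]
tcp_rot: [179.8, -0.0, 97.3]
ft_force: [-3.5, 1.0, 7.4]
finger_gap: 23.2
```

Emit:
servo_tool --pt "15 0 -0.5 2 0 0 0" --pt "15 0 0 2 0 0 0"

```text
time: 13.6
tool_pos: [523.7, 0.9, 109.3]
tcp_rot: [179.7, -0.0, 97.3]
ft_force: [-13.8, 1.0, 27.1]
finger_gap: 23.5
```

Emit:
servo_tool --pt "15 0 -1 1.5 0 0 0" --pt "15 0 -0.5 1.5 0 0 0"

```text
time: 13.8
tool_pos: [523.3, 1.0, 109.5]
tcp_rot: [179.5, -0.0, 97.3]
ft_force: [-6.8, 0.3, 11.4]
finger_gap: 23.5
```

```bash
python3 - <<'E'
from h import *
for i in range(8):
    snapshot("top" if i%2 else "wrist"); s=sense()
    print(s['time'],s['tool_pos'].round(2),s['tcp_rot'].round(2),s['ft_force'].round(1),round(s['finger_gap'],1))
E
```

```text
13.85 [523.25   0.97 109.43] [ 1.7954e+02 -3.0000e-02  9.7280e+01] [-5.5  0.1 13.6] 23.2
13.9 [523.25   0.99 109.44] [ 1.7954e+02 -2.0000e-02  9.7280e+01] [-6.4  0.4 12.9] 23.2
13.95 [523.25   0.96 109.42] [ 1.7955e+02 -2.0000e-02  9.7280e+01] [-6.1 -0.1 12.7] 23.2
14.0 [523.24   0.98 109.41] [ 1.7955e+02 -2.0000e-02  9.7290e+01] [-5.8  0.3 13.2] 23.1
14.05 [523.23   0.99 109.41] [ 1.7955e+02 -3.0000e-02  9.7280e+01] [-6.4  1.9 12.3] 23.2
14.1 [523.26   0.96 109.44] [ 1.7955e+02 -2.0000e-02  9.7280e+01] [-6.2  1.  13.2] 23.5
14.15 [523.26   0.96 109.42] [ 1.7955e+02 -2.0000e-02  9.7280e+01] [-6.1  0.1 12.8] 23.4
14.2 [523.27   0.97 109.44] [ 1.7954e+02 -2.0000e-02  9.7280e+01] [-6.2  1.1 13.4] 23.8
```

Emit:
servo_tool --pt "15 0 -0.5 2.5 0 0 0" --pt "15 0 -0.3 2.5 0 0 0"

```text
time: 14.4
tool_pos: [523.4, 0.9, 109.3]
tcp_rot: [179.4, -0.0, 97.3]
ft_force: [-12.9, 0.7, 24.4]
finger_gap: 22.7
```

```bash
python3 - <<'E'
from h import *
for i in range(8):
    T=snapshot("top" if i%2 else "side"); s=sense()
    if i>4: print(s['time'],s['tool_pos'].round(2),s['tcp_rot'].round(2),s['ft_force'].round(1),round(s['finger_gap'],1))
# bystanders/valve unchanged? compare top views, away from arm
A=cv2.imread("pics/top0.png"); d=(cv2.absdiff(A,T).max(2)>70).astype(np.uint8)
n,L,S,C=cv2.connectedComponentsWithStats(cv2.morphologyEx(d,2,np.ones((3,3))))
print([(S[i].tolist()) for i in range(1,n) if S[i,4]>25])
E
```

```text
14.7 [523.45   0.91 109.38] [179.44  -0.    97.29] [-11.7   1.7  22.3] 23.3
14.75 [523.4    0.93 109.34] [179.45  -0.    97.29] [-12.6   0.7  23.8] 23.6
14.8 [523.41   0.95 109.35] [179.44  -0.    97.3 ] [-11.7   1.   22.4] 23.3
[[312, 169, 18, 92, 729], [300, 172, 100, 228, 10958], [331, 189, 19, 17, 274], [254, 192, 13, 8, 70], [263, 198, 16, 6, 64], [411, 201, 30, 12, 133], [348, 207, 11, 9, 54], [260, 209, 16, 9, 76], [342, 218, 26, 17, 329], [351, 236, 12, 21, 243], [349, 258, 13, 7, 86], [570, 295, 12, 8, 90], [398, 297, 229, 103, 11379], [309, 318, 6, 7, 34], [626, 322, 14, 45, 533], [292, 355, 11, 19, 122], [294, 386, 4, 10, 33], [575, 387, 16, 9, 74], [263, 397, 18, 3, 46]]
```

```bash
python3 -c "
from bench import *
print(hand_in())"
```

```text
the job is handed in; nothing more can be done
None
```

I turned the valve handle to half open first. Then I pushed the jaw liner down into the vice's slot and handed in while still gripping and pressing it. Handing in reports no verdict.

- **Valve:** the handle measured about −117.6° against −116.5° to −117° for the middle mark, so within about 1°. A picture after I let go shows the handle covering the long mark.
- **Liner fully home:** the TCP stopped at 109.4 mm, which puts the liner's underside at about 39.8 mm; fully home is 40 mm. The force rose from 7 N to 27 N over the last millimetre, which fits the hard stop.
- **Final hold:** at hand-in the liner was gripped (60 N set) and pressed with about 23 N, above the spring's 9 N. The pose was steady.
- **Side load:** about 12 N of sideways force remained, from the liner leaning on the lip side of the slot.
- **Other things on the bench:** comparing the first and last top pictures, the sizeable changes were at the handle, the liner, and the arm and its shadows. Anything beneath the arm, which covers the vice and part of the chisel, could not be checked this way.
- **Not checked by eye:** I had used all 12 picture views by then, so the final seated pose rests on position and force readings.

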